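Load a train of combustion boats into a closed-end tube furnace

TASK

Load the cold tube furnace. Push the boat that lies on the open drop-down door into the tube, feed the plain boat in behind it, and the boat with the ring last, its ring towards the door so that the train can be hooked out again; each boat pushes the ones before it deeper. Then swing the door up until it is fully shut, and leave the glassware and other things on the bench where they stand.

Things in the scene. Friction and masses are not known exactly. Their poses are not given: they have to be found in the camera images.
- furnace: Fixed bench-top tube furnace. Origin on the bench directly under the mouth of its tube; its own +y axis points into the tube, z up. The white ceramic tube is closed at the far end: flat floor 59 mm above the bench, bore 34 mm wide and 22 mm (at the sides) to 35 mm high, 262 mm deep from the mouth plane (y = 0).
- mouth (a point): Centre of the mouth at floor level: in the furnace's y = 0 plane, 60 mm above the bench. Axes as the furnace's. The tube sits in a steel throat, 80 mm wide at its front frame, top 110 mm above the bench, that sticks out 105 mm in front of the casing.
- casing (a point): Middle of the top of the furnace's white casing, which is 140 mm wide (furnace x), 190 mm long (furnace y = 0.107 to 0.299) and 172 mm tall.
- door (a joint): Steel drop-down door, hinged parallel to the furnace's x axis. 0 = folded down level as a loading shelf (at the start), 1.571 = shut, upright against the mouth. It weighs 0.45 kg, falls open if let go half way and stays shut when upright. Shut, its groove leaves 6 mm of room outside the mouth; a boat that sticks out further is in its way (the closing door can push a boat in the last few mm).
- hinge_line (a point): Middle of the door's hinge line: 12 mm in front of the mouth (furnace y = -0.012), 54 mm above the bench.
- groove (a point): Middle of the floor of the boat groove that runs along the door, given with the door open: furnace y = -0.052, 60 mm above the bench, in line with the tube and 1 mm above its floor. Groove 31 mm wide at the floor, flared to 43 mm at the top, 6 mm deep, open at both ends, from the mouth to furnace y = -0.102.
- door_knob (a point): Middle of the door's black knob, a round handle 16 mm thick, 36 mm long, on a short stem in the middle of the door's free edge, in the door's plane; 118 mm from the hinge. Door open: it lies level along the furnace's y, pointing away from the furnace, 52 mm above the bench. Shut: it stands upright above the door.
- boat_on_door: White ceramic combustion boat, empty open trough 80 mm long, 26 mm wide, 22 mm high, 60 g, lying in the groove of the open door. Origin: middle of its underside; y axis along its length, z up.
- plain_boat: An identical plain boat (80 x 26 x 22 mm) lying upright on the bench. Origin: middle of its underside; y axis along its length.
- ring_boat: Boat like the others (trough 80 x 26 x 22 mm, 65 g) with a ceramic ring handle that sticks out 16.5 mm from its -y end, 12 mm above its underside (total length 97 mm); on the bench. Origin: middle of the trough's underside; y axis along its length, the ring at -y.
- ring (a point): Outer end of the ring of the ring boat, 53.5 mm from the boat's origin.
- flask: Bystander, not part of the job: conical flask, 72 mm wide, 115 mm tall; origin: middle of its underside.
- small_beaker: Bystander, not part of the job: small glass beaker, 60 mm wide, 70 mm tall; origin: middle of its underside.
- clear_vial: Bystander, not part of the job: sample vial with white cap, 27 mm wide, 51 mm tall; origin: middle of its underside.
- brown_vial: Bystander, not part of the job: brown sample vial with white cap, 27 mm wide, 51 mm tall; origin: middle of its underside.
- dish: Bystander, not part of the job: covered glass dish, 90 mm wide, 31 mm tall; origin: middle of its underside.
- tape_roll: Bystander, not part of the job: roll of tape lying flat, 96 mm wide, 25 mm tall; origin: middle of its underside.
There are look-alikes about, which are no part of the job. What is shaped like the boat_on_door but orange or purple is not meant.

How it is judged:
By the outcome, as a careful person would: the job done as asked, in the order asked, and still so for the second after the job is handed in, with the robot touching nothing.
It also fails if it takes over 70 s, if anything falls off the work surface, if the arm or the gripper's body presses on something with over 40 N, if the wrist force passes 120 N, or if a joint passes its speed limit or range.

ROBOT

A 6-joint arm with a two-finger parallel gripper is mounted at the origin on a cart in front of the work surface, level with it; the furniture and walls round the work are solid. World frame = base frame: x ahead of the robot, y to its left, z up, the work surface at z = 0. Lengths are in m, angles in rad, forces in N, time in s.
With the tool pointing down it reaches from about 0.2 to 0.875 m from the base axis. Payload 3.4 kg.
Tool frame: the origin (TCP) lies at the very end of the fingers, on their centre line; the grasp point (between the pads) lies 19 mm behind it; z points along the fingers, y is the line along which they close (so a half turn about z gives the same grasp; the last joint's range is limited). The gripper opens to 94 mm and grips with 3 to 60 N. Pads are 16 mm wide; open, the fingers measure 119 mm over their backs; the gripper's body (75 mm by 177 mm) begins 78 mm behind the grasp point.
Start: joints at [-1.363, 0.276, 1.505, -0, 1.361, -0.121], TCP at [0.186, -0.544, 0.205] pointing down, gripper open.
Joint ranges: [-2.89, 2.89], [-0.75, 2.08], [0.22, 2.7], [-1.18, 4.32], [0.11, 2.71], [-2.7, 2.7]. Speed limits (rad/s): [2.57, 2.57, 3.14, 3.14, 3.14, 3.14].

INTERFACE

Orientations are given as a unit quaternion [w, x, y, z].
In Python, from rig import bot gives the robot as it stands. The module is installed in compiled form; this text tells all that it offers.
- The arm moves only by the shell command python3 -m inch 'ROWS' [FORCE]. ROWS is a JSON list of rows, 1 to 12 of them, each of 7 numbers: dx, dy, dz in m, then a rotation vector rx, ry, rz in rad, then the finger opening in m; each row is the pose to reach, as a shift and turn from the pose commanded when the command began, along the tool's axes at that moment; what a row does not reach only later rows make up. A row lasts 1/8 s, in which the tool goes at most 0.0625 m and 0.188 rad, less where a joint would pass 70% of its speed; a pose out of reach is approached as far as the arm can. The fingers move at their own pace and stop on an object; FORCE is the grip in N (left out, the last holds). Time passes only in rows, so rows that do not move let the fingers close. It prints the time, the measured TCP pose, the force, the opening and the grip force at its end.
- bot.get_obs(): the state, without advancing time (a new reading comes with each control period).
- bot.grab_frame(name): name is "side" or "top" or "wrist"; returns (picture, depth): 384x512x3 uint8, red, green, blue; 384x512 float32, m along the optical axis (not along the pixel's ray), 0 where there is no reading.
- bot.camera_model(name): a dict with "vertical_fov" (degrees; the focal length in pixels is half the picture's height over the tangent of half this angle, whatever the lens; pixels are square), "cx", "cy" (the principal point, pixels), "k1" (the pictures are not rectified: a ray, as slopes to the right and down, at radius r is drawn at 1 + k1 r^2 times it, then the intrinsics apply), "T" (4x4, takes a point from camera to world coordinates). Camera axes: x right, y up, looking along -z (the intrinsics and any distortion apply to the point x, -y, -z); pixel columns grow to the right and rows downward; lengths in m; the calibration is good to about 2 mm. A picture is of the moment at which its call begins: read the wrist's pose just before it. camera_model takes no time and is no camera call; for the wrist camera it gives the pose at the moment of the call.
- bot.hand_in(): hands the job in; it is judged then, once.
The state is a dict: "clock": time; "joints": joint angles; "dq": joint speeds; "effort": joint torques, N m; "tcp_pos": TCP position; "ee_rot": TCP orientation; "contact_force": force on the tool from outside, world axes, zero at the start; "wrist_torque": the same for the moment, N m; "opening": finger opening in m; "grip_force": force on a finger pad.
Only numpy, scipy, OpenCV 4.12 (cv2) and the standard library are available. Lean on these libraries where they do the work, as an engineer would, in place of code of your own. Each camera call takes 0.05 s, during which the arm holds its last target. There are 200 camera calls.

## Working session

There is one attempt and no reset: what is moved stays moved. The work goes in short steps, Python scripts to look and compute and a shell command to move; the robot and the scene stay as the last step left them, time stands still between calls to the robot, and variables do not carry over. Pictures are saved under pics/ and viewed, at most 10 in all, crops included, and the job is handed in when it is done.

```bash
mkdir -p pics; cat > h.py <<'E'
import numpy as np,cv2
from rig import bot
def snap(n,f):
    m=bot.camera_model(n); im,d=bot.grab_frame(n)
    cv2.imwrite('pics/'+f+'.png',im[:,:,::-1]); np.savez('pics/'+f,im=im,d=d,T=m['T'],p=[m['vertical_fov'],m['cx'],m['cy'],m['k1']])
class V:
    def __init__(s,f):
        z=np.load('pics/'+f+'.npz'); s.im=z['im'];s.d=z['d'];s.T=z['T'];s.fov,s.cx,s.cy,s.k1=z['p']
        s.f=192/np.tan(np.radians(s.fov)/2)
        s.K=np.array([[s.f,0,s.cx],[0,s.f,s.cy],[0,0,1]]);s.D=np.array([s.k1,0,0,0.])
    def rays(s,px):
        q=cv2.undistortPoints(np.float64(px).reshape(-1,1,2),s.K,s.D)[:,0]
        return np.c_[q[:,0],-q[:,1],-np.ones(len(q))]@s.T[:3,:3].T
    def plane(s,px,z):
        r=s.rays(px);o=s.T[:3,3];return o+r*((z-o[2])/r[:,2])[:,None]
    def pts(s,px):  # depth
        px=np.int32(np.round(px)).reshape(-1,2);return s.T[:3,3]+s.rays(px)*s.d[px[:,1],px[:,0]][:,None]
    def cloud(s):
        u,v=np.meshgrid(np.arange(512),np.arange(384));return s.pts(np.c_[u.ravel(),v.ravel()]).reshape(384,512,3)
E
python3 - <<'E'
from h import *
snap('top','top0');snap('side','side0');snap('wrist','wr0')
a=[cv2.imread(f'pics/{n}0.png') for n in('top','side')]
o=bot.get_obs();print(o['clock'],o['ee_rot'],o['tcp_pos'])
for n in('top','side'):v=V(n+'0');print(n,v.T.round(3).tolist(),v.fov)
E
```

```text
0.15 [-6.74816797e-04  9.86513381e-01  1.63679236e-01 -3.50669312e-05] [ 0.18558145 -0.54379139  0.20483289]
top [[-0.177, 0.835, -0.521, -0.37], [-0.984, -0.156, 0.084, 0.13], [-0.011, 0.527, 0.85, 1.499], [0.0, 0.0, 0.0, 1.0]] 42.55487314092996
side [[0.999, 0.01, -0.036, 0.449], [-0.035, 0.579, -0.815, -1.02], [0.012, 0.816, 0.579, 0.824], [0.0, 0.0, 0.0, 1.0]] 50.468785816833616
```

View pics/top0.png

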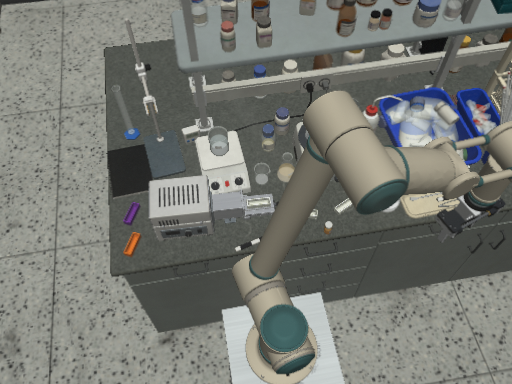

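View pics/side0.png

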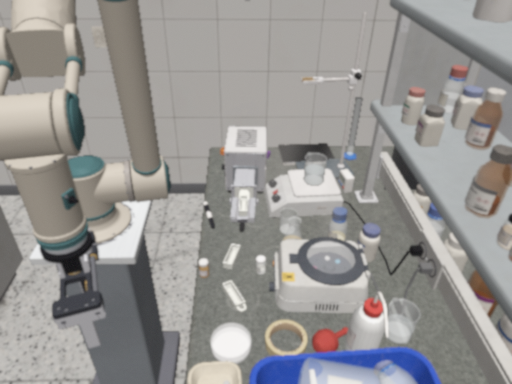

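The top view shows the furnace at (180,205), with its door at (230,203). The side view shows the boat on the door at (242,203) and two white boats on the bench at (232,256) and (234,296). Orange and purple decoys lie at (132,244) and (131,214) in the top view.

```bash
python3 - <<'E'
from h import *
im=cv2.imread('pics/side0.png')
c=cv2.resize(im[170:320,180:290],None,fx=4,fy=4,interpolation=cv2.INTER_CUBIC);cv2.imwrite('pics/crop1.png',c)
s=V('side0');C=s.cloud()
hsv=cv2.cvtColor(im,cv2.COLOR_BGR2HSV)
m=((hsv[...,1]<60)&(hsv[...,2]>150)).astype(np.uint8)
m=m*(C[...,2]>0.005)*(C[...,2]<0.2)
m=m.astype(np.uint8)
n,l,st,ce=cv2.connectedComponentsWithStats(m)
for i in range(1,n):
    if st[i,4]>25 and 180<ce[i,0]<300 and ce[i,1]>120:
        P=C[l==i]; r=cv2.minAreaRect(P[:,:2].astype(np.float32)*1000)
        print(ce[i].round(),st[i],P.mean(0).round(3),P[:,2].min().round(3),P[:,2].max().round(3),np.round(r[0],0),np.round(r[1],0),r[2])
for px in [(232,256),(234,296),(242,203),(242,226),(245,140),(230,262),(220,262)]: print(px,s.pts([px])[0].round(3),s.d[px[1],px[0]])
E
```

```text
[246. 140.] [ 224  126   44   29 1144] [0.477 0.22  0.171] 0.018 0.176 [467. 287.] [298. 175.] 84.66080474853516
[241. 165.] [233 164  17   3  36] [0.458 0.14  0.119] 0.115 0.122 [459. 137.] [14. 53.] 87.38768005371094
[243. 194.] [ 230  168   28   52 1165] [0.465 0.027 0.082] 0.033 0.114 [466.  37.] [ 86. 219.] 0.7705905437469482
[208. 214.] [206 211   6   7  32] [0.353 0.014 0.014] 0.009 0.018 [353.  12.] [13. 38.] 12.450119018554688
[231. 256.] [223 244  17  25 221] [ 0.427 -0.179  0.015] 0.005 0.027 [ 428. -177.] [83. 27.] 71.91376495361328
[261. 264.] [256 255  10  19 158] [ 0.507 -0.234  0.034] 0.006 0.054 [ 506. -229.] [25. 28.] 32.808868408203125
[203. 262.] [198 259  10   8  69] [ 0.353 -0.238  0.049] 0.04 0.053 [ 354. -236.] [24. 24.] 67.11912536621094
[203. 273.] [200 270   7   7  38] [ 0.353 -0.247  0.018] 0.007 0.028 [ 353. -247.] [17.  7.] 0.23115862905979156
[234. 295.] [222 280  24  32 320] [ 0.436 -0.323  0.015] 0.005 0.025 [ 436. -325.] [27. 98.] 26.330360412597656
[286. 339.] [265 320  42  36 422] [ 0.554 -0.459  0.024] 0.005 0.096 [ 559. -469.] [ 94. 134.] 19.590911865234375
[225. 353.] [ 187  323   64   61 2064] [ 0.417 -0.491  0.024] 0.005 0.036 [ 408. -493.] [158. 114.] 76.42764282226562
(232, 256) [ 0.43  -0.172  0.006] 1.1636275
(234, 296) [ 0.436 -0.318  0.006] 1.0446438
(242, 203) [0.461 0.004 0.064] 1.2748514
(242, 226) [ 0.459 -0.1    0.058] 1.1929196
(245, 140) [0.474 0.219 0.172] 1.3876975
(230, 262) [ 0.424 -0.196  0.007] 1.1426789
(220, 262) [ 0.396 -0.19   0.002] 1.1500669
```

View pics/crop1.png

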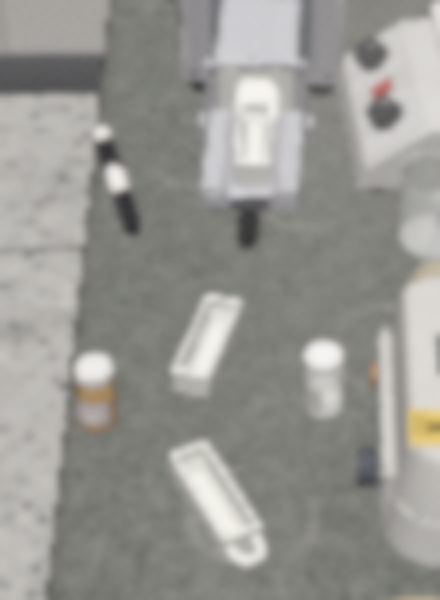

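The crop shows the boat on the door at about crop (255,120), pointing into the tube. The plain boat is at (205,345) and the ring boat at (215,500), with its ring at the lower right (245,550). What could be mistaken for the targets: the orange (132,244) and purple (131,214) boats in the top view, and the white-capped marker (209,215) in the side view. I choose the white ones. Next, the furnace axis.

```bash
cat >> h.py <<'E'
from scipy.spatial.transform import Rotation as R
def go(p,yaw=None,o=None):
    """row (tool axes) to TCP p with tool x pointing along heading yaw (tool down)"""
    o=o or bot.get_obs();w,x,y,z=o['ee_rot'];r=R.from_quat([x,y,z,w])
    d=r.inv().apply(np.array(p)-o['tcp_pos']);out=d
    if yaw is not None:
        t=R.from_matrix(np.array([[np.cos(yaw),np.sin(yaw),0],[np.sin(yaw),-np.cos(yaw),0],[0,0,-1]]).T.T)
        out=np.r_[d,(r.inv()*t).as_rotvec()]
    print('row',out.round(4).tolist(),'tcp',np.round(o['tcp_pos'],4),'F',np.round(o['contact_force'],1),'t',o['clock'])
E
python3 - <<'E'
from h import *
s=V('side0');C=s.cloud();im=s.im;X,Y,Z=C[...,0],C[...,1],C[...,2]
reg=(X>.35)&(X<.6)&(Y>-.2)&(Y<.4)
def rect(m,n):
    m=m&reg;P=C[m][:,:2].astype(np.float32)*1000;print(n,len(P),[np.round(q,1) for q in cv2.minAreaRect(P)],np.median(C[m],0).round(4))
rect((Z>.165)&(Z<.18)&(Y>.09),'casing')
rect((Z>.105)&(Z<.115)&(Y>-.03)&(Y<.12),'throat')
g=im.astype(int).max(2)
rect((g<70)&(Z>.035)&(Z<.075)&(Y<-.06)&(abs(X-.46)<.04),'knob')
m=(im.astype(int).min(2)>150)
rect(m&(Z>.077)&(Z<.088)&(Y<.03),'boatrim')
rect((Z>.05)&(Z<.075)&(Y<-.02)&(abs(X-.46)<.08)&(g>90),'door')
for y in range(200,246,4): 
    r=[(u,*C[y,u].round(3)) for u in (228,242,256)];print(y,r)
go([.45,-.2,.2],1.57)
E
```

```text
casing 1089 [array([477.3, 234.2]), array([193.4, 139. ]), np.float64(86.5)] [0.4777 0.2197 0.1717]
throat 318 [array([466.6,  74.2]), array([90.6, 78.2]), np.float64(89.1)] [0.468  0.0717 0.108 ]
knob 25 [array([ 457.8, -101.4]), array([28.5,  8.8]), np.float64(89.1)] [ 0.4591 -0.1009  0.0582]
boatrim 85 [array([508.2, -79.4]), array([ 78.3, 231. ]), np.float64(29.4)] [ 0.469  -0.0397  0.0811]
door 309 [array([459.8, -67.5]), array([96.3, 72.2]), np.float64(88.2)] [ 0.4599 -0.0569  0.0632]
200 [(228, np.float64(0.414), np.float64(0.108), np.float64(0.001)), (242, np.float64(0.461), np.float64(0.012), np.float64(0.07)), (256, np.float64(0.505), np.float64(0.022), np.float64(0.062))]
204 [(228, np.float64(0.414), np.float64(0.086), np.float64(-0.001)), (242, np.float64(0.461), np.float64(-0.005), np.float64(0.067)), (256, np.float64(0.505), np.float64(0.017), np.float64(0.05))]
208 [(228, np.float64(0.415), np.float64(0.063), np.float64(0.0)), (242, np.float64(0.46), np.float64(-0.02), np.float64(0.062)), (256, np.float64(0.508), np.float64(0.06), np.float64(0.001))]
212 [(228, np.flo
[... 1179 characters left out ...]
228, np.float64(0.417), np.float64(-0.078), np.float64(0.0)), (242, np.float64(0.459), np.float64(-0.08), np.float64(0.001)), (256, np.float64(0.502), np.float64(-0.076), np.float64(-0.003))]
240 [(228, np.float64(0.417), np.float64(-0.092), np.float64(-0.003)), (242, np.float64(0.459), np.float64(-0.1), np.float64(0.002)), (256, np.float64(0.501), np.float64(-0.098), np.float64(0.0))]
244 [(228, np.float64(0.417), np.float64(-0.112), np.float64(-0.001)), (242, np.float64(0.459), np.float64(-0.115), np.float64(0.001)), (256, np.float64(0.501), np.float64(-0.114), np.float64(-0.002))]
row [0.3613, -0.24, 0.0052, -0.0011, -0.001, -1.2412] tcp [ 0.1856 -0.5438  0.2048] F [-0.6  0.5 -0.6] t 0.15
```

```bash
cat >> h.py <<'E'
M=np.array([.4653,.0316]);H=1.5115
def F(x,y,z): 
    c,s=np.cos(H-np.pi/2),np.sin(H-np.pi/2);return np.r_[M+[c*x-s*y,s*x+c*y],z]
E
python3 - <<'E'
from h import *
go(F(0,-.14,.17),H)
E
```

```text
row [0.3976, -0.3246, 0.0353, -0.0011, -0.0009, -1.1827] tcp [ 0.1856 -0.5438  0.2048] F [-0.6  0.5 -0.6] t 0.15
```

```bash
T='[0.3976,-0.3246,0.035,-0.001,-0.001,-1.183,0.0]'; python3 -m inch '[[0.3976,-0.3246,0.035,-0.001,-0.001,-1.183,0.0],[0.3976,-0.3246,0.035,-0.001,-0.001,-1.183,0.0],[0.3976,-0.3246,0.035,-0.001,-0.001,-1.183,0.0],[0.3976,-0.3246,0.035,-0.001,-0.001,-1.183,0.0],[0.3976,-0.3246,0.035,-0.001,-0.001,-1.183,0.0],[0.3976,-0.3246,0.035,-0.001,-0.001,-1.183,0.0],[0.3976,-0.3246,0.035,-0.001,-0.001,-1.183,0.0],[0.3976,-0.3246,0.035,-0.001,-0.001,-1.183,0.0],[0.3976,-0.3246,0.035,-0.001,-0.001,-1.183,0.0],[0.3976,-0.3246,0.035,-0.001,-0.001,-1.183,0.0]]' 30; python3 - <<'E'
from h import *
go(F(0,-.14,.068),H);snap('wrist','wr1');print(V('wr1').T.round(3).tolist())
E
```

```text
clock: 1.4
tcp_pos: [0.457, -0.1084, 0.1702]
ee_rot: [0.0, 0.727, 0.687, -0.001]
contact_force: [0.5, 0.1, 0.2]
opening: 0.001
grip_force: 0.0
row [0.0004, 0.0, 0.1022, -0.0007, 0.002, 0.0026] tcp [ 0.457  -0.1084  0.1702] F [0.5 0.1 0.2] t 1.4
[[0.998, 0.054, 0.015, 0.459], [-0.056, 0.967, 0.248, -0.037], [-0.001, -0.249, 0.969, 0.349], [0.0, 0.0, 0.0, 1.0]]
```

View pics/wr1.png

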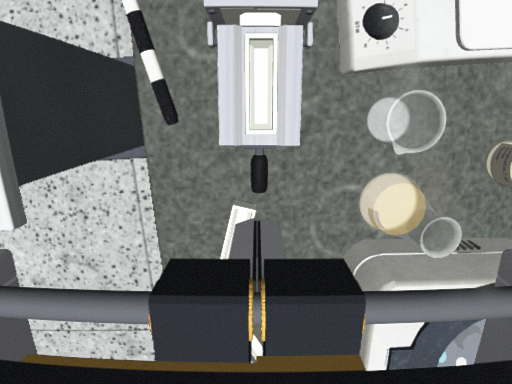

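The boat on the door spans (245..277, 33..135) and the knob (259,155..192), with the plain boat's end at (240,215). All are as expected.

```bash
python3 - <<'E'
from h import *
v=V('wr1');c,s=np.cos(H-np.pi/2),np.sin(H-np.pi/2);A=np.array([[c,s],[-s,c]])
def f(n,px,z):
    p=v.plane(px,z);print(n,p[:,:2].round(4).tolist(),'furn',((p[:,:2]-M)@A.T).round(4).tolist())
f('rim',[(246,33),(278,33),(277,135),(246,135)],.082)
f('knob',[(259,155),(259,193),(259,174)],.055)
f('door',[(219,145),(300,145)],.066)
f('frame',[(206,6),(317,6)],.066)
C=v.cloud()
# rim from mask
m=(v.im.astype(int).min(2)>200);m[:20]=0;m[140:]=0;m[:,:235]=0;m[:,290:]=0
ys,xs=np.where(m)
for y in (45,60,80,100,120): 
    r=xs[ys==y];print(y,r.min(),r.max())
    f('',[(r.min(),y),(r.max()+1,y)],.082)
E
```

```text
rim [[0.4542, 0.0233], [0.4792, 0.0219], [0.4749, -0.0578], [0.4492, -0.0564]] furn [[-0.0106, -0.009], [0.0145, -0.0088], [0.0149, -0.0887], [-0.0109, -0.0888]]
knob [[0.4591, -0.0774], [0.4571, -0.1139], [0.4581, -0.0954]] furn [[0.0002, -0.1092], [0.0004, -0.1457], [0.0003, -0.1272]]
door [[0.4241, -0.065], [0.496, -0.069]] furn [[-0.0355, -0.0988], [0.0366, -0.0986]]
frame [[0.4223, 0.0503], [0.5135, 0.0453]] furn [[-0.0441, 0.0161], [0.0473, 0.0166]]
45 242 289
 [[0.4505, 0.0145], [0.4883, 0.0124]] furn [[-0.0138, -0.018], [0.0241, -0.0178]]
60 242 289
 [[0.4497, 0.0031], [0.4879, 0.001]] furn [[-0.0139, -0.0294], [0.0243, -0.0292]]
80 242 289
 [[0.4487, -0.0123], [0.4873, -0.0144]] furn [[-0.0139, -0.0448], [0.0247, -0.0446]]
100 242 289
 [[0.4477, -0.0279], [0.4867, -0.0301]] furn [[-0.014, -0.0605], [0.025, -0.0603]]
120 242 289
 [[0.4467, -0.0439], [0.4862, -0.0461]] furn [[-0.0141, -0.0765], [0.0254, -0.0763]]
```

```bash
sed -i 's/^M=.*/M=np.array([.4660,.0346])/;s/\[.4653,.0316\]/[.4660,.0346]/' h.py; python3 -m inch '[[0,0,0.0510,0,0,0,0],[0,0,0.102,0,0,0,0],[0.02,0,0.102,0,0,0,0],[0.04,0,0.102,0,0,0,0],[0.06,0,0.102,0,0,0,0],[0.08,0,0.102,0,0,0,0],[0.10,0,0.102,0,0,0,0],[0.12,0,0.102,0,0,0,0],[0.132,0,0.102,0,0,0,0],[0.132,0,0.102,0,0,0,0]]'; python3 - <<'E'
from h import *
go(F(0,-.01,.068),H)
E
```

```text
clock: 2.7
tcp_pos: [0.4649, 0.0222, 0.0684]
ee_rot: [0.001, 0.728, 0.686, -0.001]
contact_force: [0.3, -1.6, -0.7]
opening: 0.0007
grip_force: 0.0Traceback (most recent call last):
  File "<stdin>", line 2, in <module>
  File "h.py", line 31, in F
    c,s=np.cos(H-np.pi/2),np.sin(H-np.pi/2);return np.r_[M+[c*x-s*y,s*x+c*y],z]
               ^
NameError: name 'H' is not defined
```

```bash
sed -i 's/^M=.*/M=np.array([.4660,.0346]);H=1.5115/' h.py; python3 - <<'E'
from h import *
go(F(0,-.01,.068),H);go([.435,-.44,.2],H)
E
```

```text
row [0.0024, 0.0004, 0.0004, 0.0004, 0.0018, -0.0001] tcp [0.4649 0.0222 0.0684] F [ 0.3 -1.6 -0.7] t 2.7
row [-0.4634, -0.0024, -0.1308, 0.0004, 0.0018, -0.0001] tcp [0.4649 0.0222 0.0684] F [ 0.3 -1.6 -0.7] t 2.7
```

```bash
python3 -m inch '[[-0.03,0,-0.02,0,0,0,0],[-0.08,0,-0.06,0,0,0,0],[-0.13,0,-0.1,0,0,0,0.05],[-0.463,0,-0.13,0,0,0,0.05],[-0.463,0,-0.13,0,0,0,0.05],[-0.463,0,-0.13,0,0,0,0.05],[-0.463,0,-0.13,0,0,0,0.05],[-0.463,0,-0.13,0,0,0,0.05],[-0.463,0,-0.13,0,0,0,0.05],[-0.463,0,-0.13,0,0,0,0.05],[-0.463,0,-0.13,0,0,0,0.05]]'; python3 - <<'E'
from h import *
snap('wrist','wr2');v=V('wr2');m=(v.im.astype(int).min(2)>190).astype(np.uint8)
n,l,st,ce=cv2.connectedComponentsWithStats(m)
for i in range(1,n):
    if st[i,4]>150 and st[i,1]<260:
        c=np.argwhere(l==i)[:,::-1].astype(np.float64)
        p=v.plane(c,.022)[:,:2].astype(np.float32)*1000
        print(st[i],ce[i].round(),[np.round(q,1) for q in cv2.minAreaRect(p)],p.mean(0).round(1))
E
```

```text
clock: 4.08
tcp_pos: [0.4369, -0.4381, 0.1986]
ee_rot: [-0.0, 0.728, 0.686, -0.0]
contact_force: [0.1, -0.6, 1.1]
opening: 0.0502
grip_force: 0.0
[357   0  12  80 599] [363.  38.] [array([ 555.6, -298.7]), array([80.5,  9.5]), np.float64(86.4)] [ 556.2 -297.2]
[ 388    0  101  100 4213] [425.  55.] [array([ 644.2, -311.4]), array([100.1, 122.9]), np.float64(86.6)] [ 625.7 -316.4]
[  0  18  39  18 287] [14. 28.] [array([ 181.5, -258.5]), array([15.9, 49.2]), np.float64(69.4)] [ 176.7 -255. ]
[ 220   24   59   89 1899] [251.  69.] [array([ 436.7, -324.2]), array([26. , 95.6]), np.float64(26.2)] [ 435.6 -322.5]
[    0    34   153   234 20154] [ 65. 155.] [array([ 200.3, -404. ]), array([275.3, 200.5]), np.float64(89.8)] [ 212.1 -403.6]
[ 129   67   51  196 3964] [156. 159.] [array([ 321.1, -427. ]), array([ 34. , 227.4]), np.float64(0.0)] [ 321.3 -415.1]
[ 213  157   79  135 5249] [252. 201.] [array([ 421.3, -499.1]), array([166. ,  90.9]), np.float64(79.4)] [ 428.1 -468.5]
[ 206  243   58   49 2422] [235. 269.] [array([ 400.3, -552.7]), array([66. , 71.8]), np.float64(86.9)] [ 401.3 -554.8]
```

View pics/wr2.png

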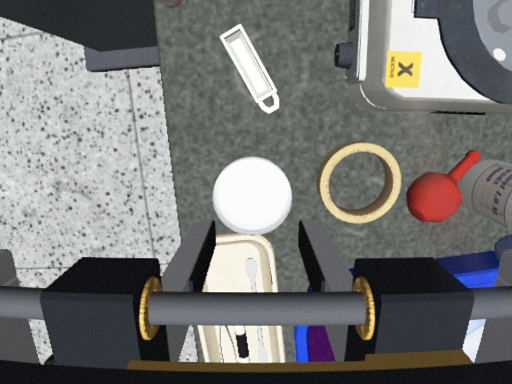

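The ring boat lies at (251,69), with its ring at the lower right (270,103). The dish, tape and tray are to be left alone. Now a close measurement of the plain boat.

```bash
python3 - <<'E'
from h import *
go([.388,-.30,.16],1.255)
E
```

```text
row [0.1345, -0.0572, 0.0388, -0.0004, 0.0002, 0.2573] tcp [ 0.4372 -0.4376  0.1988] F [ 0.6 -0.2 -0.9] t 4.125
```

```bash
python3 -m inch '[[0.1345,-0.0572,0.039,0,0,0.257,0.05],[0.1345,-0.0572,0.039,0,0,0.257,0.05],[0.1345,-0.0572,0.039,0,0,0.257,0.05],[0.1345,-0.0572,0.039,0,0,0.257,0.05]]' 25; python3 - <<'E'
from h import *
snap('wrist','wr3');v=V('wr3');m=(v.im.astype(int).min(2)>190).astype(np.uint8)
n,l,st,ce=cv2.connectedComponentsWithStats(m)
for i in range(1,n):
    if st[i,4]>400 and st[i,1]<260:
        c=np.argwhere(l==i)[:,::-1].astype(np.float64)
        p=v.plane(c,.022)[:,:2].astype(np.float32)*1000
        print(st[i],ce[i].round(),[np.round(q,1) for q in cv2.minAreaRect(p)],p.mean(0).round(1))
go([.428,-.177,.008],1.255)
E
```

```text
clock: 4.62
tcp_pos: [0.3875, -0.2983, 0.1598]
ee_rot: [0.0, 0.809, 0.588, -0.0]
contact_force: [0.2, -0.3, 0.3]
opening: 0.0499
grip_force: 0.0
[ 92   0  54  29 772] [121.  12.] [array([ 312. , -103.9]), array([25.3, 51.5]), np.float64(69.1)] [ 314.7 -103.4]
[ 446    0   66  206 8569] [481.  82.] [array([ 627.8, -294.6]), array([209.4,  72.1]), np.float64(80.8)] [ 632.  -270.6]
[ 245    3   29   89 2289] [260.  49.] [array([ 427.8, -175.8]), array([79.3, 25.9]), np.float64(72.6)] [ 427.7 -177.3]
[ 409   41   27  145 1008] [423. 112.] [array([ 565.1, -284.8]), array([145.8,   7.4]), np.float64(86.6)] [ 565.3 -281.6]
[348  56  29  30 682] [362.  70.] [array([ 515.5, -224.7]), array([26.8, 27.5]), np.float64(73.6)] [ 515.6 -224.5]
[ 142  119  105  173 5081] [192. 190.] [array([ 326.7, -315.8]), array([ 70.3, 196.6]), np.float64(0.1)] [ 320.  -287.4]
[    0   130   181   158 15129] [ 81. 202.] [array([ 197.9, -269.8]), array([170.1, 198.5]), np.float64(80.4)] [ 198.6 -261.8]
[ 272  150   72   74 1912] [308. 186.] [array([ 436.2, -322.4]), array([25.8, 92.5]), np.float64(26.4)] [ 434.7 -318.5]
row [0.13, -0.0012, 0.1521, 0.0021, 0.0023, 0.0021] tcp [ 0.3888 -0.3006  0.1604] F [ 0.7 -1.  -0.3] t 4.675
```

```bash
python3 - <<'E'
from h import *
go([.4278,-.1760,.010],1.267)
E
python3 -m inch '[[0.06,-0.001,0.03,0,0,0.012,0.05],[0.12,-0.0012,0.06,0,0,0.012,0.05],[0.131,-0.0012,0.10,0,0,0.012,0.05],[0.131,-0.0012,0.14,0,0,0.012,0.05],[0.131,-0.0012,0.15,0,0,0.012,0.05],[0.131,-0.0012,0.15,0,0,0.012,0.05],[0.131,-0.0012,0.15,0,0,0.012,0.0],[0.131,-0.0012,0.15,0,0,0.012,0.0],[0.131,-0.0012,0.15,0,0,0.012,0.0],[0.131,-0.0012,0.15,0,0,0.012,0.0]]' 15; python3 - <<'E'
from h import *
go(F(0,-.06,.071),H)
go(F(0,-.06,.13),H)
E
```

```text
row [0.1309, -0.0017, 0.1501, 0.0021, 0.0023, -0.0099] tcp [ 0.3888 -0.3006  0.1604] F [ 0.7 -1.  -0.3] t 4.675
clock: 5.92
tcp_pos: [0.4287, -0.1774, 0.0105]
ee_rot: [0.002, 0.813, 0.582, -0.0]
contact_force: [-0.9, -0.2, 6.9]
opening: 0.0259
grip_force: 14.9
row [0.1547, -0.0169, -0.0609, 0.0024, 0.0023, -0.2687] tcp [ 0.4287 -0.1774  0.0105] F [-0.9 -0.2  6.9] t 5.925
row [0.1546, -0.0167, -0.1199, 0.0024, 0.0023, -0.2687] tcp [ 0.4287 -0.1774  0.0105] F [-0.9 -0.2  6.9] t 5.925
```

```bash
python3 -m inch '[[0,0,-0.06,0,0,0,0],[0,0,-0.12,0,0,0,0],[0.05,-0.006,-0.12,0,0,-0.13,0],[0.1,-0.012,-0.12,0,0,-0.269,0],[0.1547,-0.0168,-0.12,0,0,-0.269,0],[0.1547,-0.0168,-0.12,0,0,-0.269,0]]'; python3 - <<'E'
from h import *
go(F(0,-.06,.0715),H)
snap('wrist','wr4')
E
```

```text
clock: 6.68
tcp_pos: [0.4619, -0.0215, 0.1293]
ee_rot: [0.0, 0.726, 0.688, -0.0]
contact_force: [0.5, -1.0, -0.2]
opening: 0.026
grip_force: 14.9
row [-0.0037, 0.0007, 0.0578, 0.0001, 0.0003, 0.0058] tcp [ 0.4619 -0.0215  0.1293] F [ 0.5 -1.  -0.2] t 6.675
```

View pics/wr4.png

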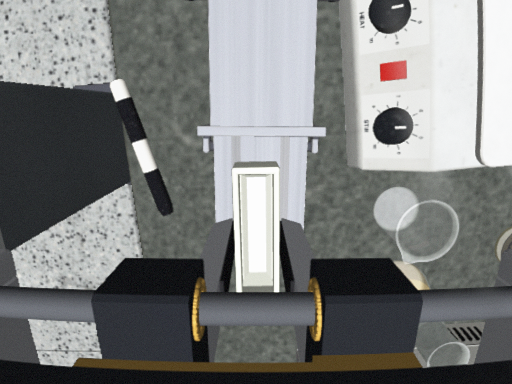

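```bash
python3 - <<'E'
from h import *
v=V('wr4');c,s=np.cos(H-np.pi/2),np.sin(H-np.pi/2);A=np.array([[c,s],[-s,c]])
print(v.fov,v.cx,v.cy,v.k1)
def f(n,px,z):
    p=v.plane(px,z);print(n,((p[:,:2]-M)@A.T).round(4).tolist())
f('frame',[(198,131),(326,131)],.11)
f('throat',[(209,90),(315,90)],.11);f('throat',[(209,20),(316,20)],.11)
f('door',[(216,190),(306,190)],.066)
f('boat',[(232,165),(280,165),(235,290),(279,290)],.1293+.0115)
g=v.im.astype(int).sum(2)
for y in (20,60,100,180,195):
    d=np.abs(np.diff(g[y]));print(y,[(i,int(d[i])) for i in range(190,335) if d[i]>60])
E
```

```text
62.298054902451824 256.5916417974966 191.4661241934068 -0.08378814791051947
frame [[-0.0391, 0.0027], [0.0399, 0.0033]]
throat [[-0.0317, 0.0272], [0.032, 0.0277]]
throat [[-0.031, 0.0669], [0.0311, 0.0674]]
door [[-0.0346, -0.0458], [0.0363, -0.0454]]
boat [[-0.016, -0.0132], [0.0096, -0.0131], [-0.0152, -0.0884], [0.011, -0.0882]]
20 [(207, 208), (208, 128), (315, 150), (316, 167)]
60 [(208, 211), (209, 88), (314, 275), (315, 73)]
100 [(208, 68), (209, 176), (210, 94), (312, 141), (313, 198)]
180 [(213, 203), (214, 133), (232, 86), (237, 289), (239, 293), (240, 71), (246, 87), (271, 224), (272, 67), (273, 304), (278, 141), (305, 268)]
195 [(214, 302), (231, 116), (232, 240), (237, 179), (238, 205), (239, 326), (246, 96), (271, 129), (272, 163), (273, 299), (278, 135), (304, 190)]
```

```bash
sed -i 's/^M=.*/M=np.array([.4683,.0320]);H=1.5115/' h.py; python3 - <<'E'
from h import *
go(F(0,-.058,.0715),H)
E
```

```text
row [-0.0022, 0.0033, 0.0577, -0.0002, 0.0017, 0.0042] tcp [ 0.4617 -0.0234  0.1292] F [ 0.3  0.2 -1.3] t 6.725
```

```bash
python3 -m inch '[[-0.004,0.0033,0.03,0,0,0.004,0],[-0.004,0.0033,0.05,0,0,0.004,0],[-0.004,0.0033,0.0575,0,0,0.004,0],[-0.004,0.0033,0.0575,0,0,0.004,0]]'; python3 - <<'E'
from h import *
go(F(0,-.058,.0715),H)
E
```

```text
clock: 7.22
tcp_pos: [0.4649, -0.0299, 0.0718]
ee_rot: [0.0, 0.729, 0.684, -0.001]
contact_force: [-0.8, -0.3, -1.0]
opening: 0.0258
grip_force: 15.0
row [0.004, -0.0003, 0.0003, -0.0002, 0.0016, -0.005] tcp [ 0.4649 -0.0299  0.0718] F [-0.8 -0.3 -1. ] t 7.225
```

```bash
python3 -m inch '[[0.01,0,0,0,0,-0.004,0],[0.02,0,0,0,0,-0.004,0],[0.03,0,0,0,0,-0.004,0],[0.03,0,0.001,0,0,-0.004,0],[0.03,0,0.001,0,0,-0.004,0.045],[0.03,0,0.001,0,0,-0.004,0.045]]'; python3 - <<'E'
from h import *
o=bot.get_obs();print(o['contact_force'],o['opening'])
go(F(0,-.13,.13),H)
E
```

```text
clock: 7.98
tcp_pos: [0.467, 0.0008, 0.0708]
ee_rot: [0.001, 0.728, 0.686, -0.0]
contact_force: [-0.6, -0.0, -0.2]
opening: 0.0423
grip_force: 0.0
[-0.62738225 -0.0293416  -0.23620248] 0.04229094711344359
row [-0.0989, -0.0005, -0.059, 0.0003, 0.0015, 0.0002] tcp [0.467  0.0008 0.0708] F [-0.6 -0.  -0.2] t 7.975
```

```bash
python3 -m inch '[[0,0,-0.03,0,0,0,0.045],[0,0,-0.06,0,0,0,0.045],[-0.04,0,-0.06,0,0,0,0],[-0.075,0,-0.06,0,0,0,0],[-0.075,0,-0.02,0,0,0,0],[-0.075,0,0.002,0,0,0,0],[-0.05,0,0.002,0,0,0,0],[-0.03,0,0.002,0,0,0,0],[-0.01,0,0.002,0,0,0,0],[0.01,0,0.002,0,0,0,0],[0.021,0,0.002,0,0,0,0],[0.021,0,0.002,0,0,0,0]]' 20; python3 - <<'E'
from h import *
go(F(0,-.01,.068),H);snap('wrist','wr5')
go([.37,-.24,.2],2.028)
E
```

```text
clock: 9.48
tcp_pos: [0.4682, 0.0221, 0.0688]
ee_rot: [0.001, 0.727, 0.686, -0.0]
contact_force: [-0.8, -0.2, -0.1]
opening: 0.0005
grip_force: 0.0
row [-0.0002, -0.0005, 0.0008, 0.0003, 0.0015, 0.0013] tcp [0.4682 0.0221 0.0688] F [-0.8 -0.2 -0.1] t 9.475
row [-0.2672, -0.0827, -0.1308, -0.0001, 0.0017, -0.5157] tcp [0.4683 0.0217 0.0688] F [1.  1.1 0. ] t 9.525
```

View pics/wr5.png

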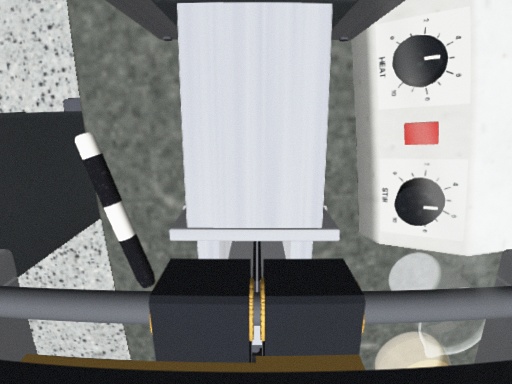

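The furnace mouth is clear, with the fingers at the frame (257,240) and no boat left outside. Next, the ring boat.

```bash
python3 -m inch '[[-0.03,0,-0.03,0,0,0,0],[-0.07,0,-0.07,0,0,0,0.05],[-0.11,0,-0.1,0,0,-0.1,0.05]]'; python3 - <<'E'
from h import *
go([.435,-.319,.06],2.028)
E
```

```text
clock: 9.9
tcp_pos: [0.4619, -0.0896, 0.1706]
ee_rot: [0.001, 0.692, 0.722, -0.0]
contact_force: [1.0, 0.5, 0.8]
opening: 0.017
grip_force: 0.0
row [-0.2277, -0.037, 0.111, 0.0012, 0.0026, -0.4136] tcp [ 0.4619 -0.0896  0.1706] F [1.  0.5 0.8] t 9.9
```

```bash
python3 -m inch '[[-0.06,-0.009,0,0,0,-0.15,0.05],[-0.12,-0.018,0,0,0,-0.3,0.05],[-0.18,-0.028,0,0,0,-0.413,0.05],[-0.2277,-0.037,0.03,0,0,-0.413,0.05],[-0.2277,-0.037,0.09,0,0,-0.413,0.05],[-0.2277,-0.037,0.111,0,0,-0.413,0.05],[-0.2277,-0.037,0.111,0,0,-0.413,0.05]]'; python3 - <<'E'
from h import *
go([.435,-.319,.011],2.028)
snap('wrist','wr6')
E
```

```text
clock: 10.78
tcp_pos: [0.4323, -0.3167, 0.0565]
ee_rot: [-0.002, 0.53, 0.848, -0.0]
contact_force: [-0.5, -0.6, 0.8]
opening: 0.05
grip_force: 0.0
row [-0.0034, 0.0015, 0.0454, -0.0022, -0.0028, -0.0045] tcp [ 0.4323 -0.3167  0.0565] F [-0.5 -0.6  0.8] t 10.775
```

View pics/wr6.png

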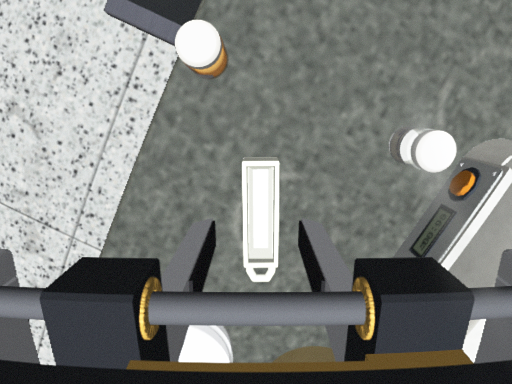

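The ring boat is aligned between the fingers, its trough at (245..278, 158..265) and the ring at (261,273), towards the tool's rear.

```bash
python3 - <<'E'
from h import *
v=V('wr6');p=v.plane([(261,160),(260,266),(260,281)],.022);print(p.round(4));print((p[0]+p[1])/2,np.linalg.norm(p[0]-p[1]))
E
python3 -m inch '[[-0.003,0.0015,0.02,0.002,0.003,-0.004,0.05],[-0.003,0.0015,0.044,0.002,0.003,-0.004,0.05],[-0.003,0.0015,0.0445,0.002,0.003,-0.004,0.05],[-0.003,0.0015,0.0445,0,0,-0.004,0],[-0.003,0.0015,0.0445,0,0,-0.004,0],[-0.003,0.0015,0.0445,0,0,-0.004,0],[-0.003,0.0015,0.0445,0,0,-0.004,0],[-0.003,0.0015,-0.015,0,0,-0.004,0],[-0.003,0.0015,-0.075,0,0,-0.004,0],[-0.003,0.0015,-0.075,0,0,-0.004,0]]' 15;  python3 - <<'E'
from h import *
go(F(0,-.065,.132),H)
E
```

```text
[[ 0.4159 -0.2804  0.022 ]
 [ 0.4501 -0.3515  0.022 ]
 [ 0.4556 -0.3627  0.022 ]]
[ 0.43300821 -0.31590746  0.022     ] 0.07886877928220185
clock: 12.08
tcp_pos: [0.4394, -0.3214, 0.1381]
ee_rot: [0.006, 0.528, 0.849, -0.002]
contact_force: [0.4, -0.6, -0.8]
opening: 0.0258
grip_force: 15.0
row [0.2477, 0.15, 0.0038, 0.0063, 0.0103, 0.5174] tcp [ 0.4394 -0.3214  0.1381] F [ 0.4 -0.6 -0.8] t 12.075
```

```bash
python3 -m inch '[[0.05,0.03,0.004,0.006,0.01,0.15,0],[0.1,0.06,0.004,0.006,0.01,0.3,0],[0.15,0.09,0.004,0.006,0.01,0.45,0],[0.2,0.12,0.004,0.006,0.01,0.517,0],[0.248,0.15,0.004,0.006,0.01,0.517,0],[0.248,0.15,0.004,0.006,0.01,0.517,0],[0.248,0.15,0.004,0.006,0.01,0.517,0],[0.248,0.15,0.004,0.006,0.01,0.517,0]]';  python3 - <<'E'
from h import *
go(F(0,-.065,.0725),H);snap('wrist','wr7')
go(F(0,-.065,.0725),H)
v=V('wr7');g=v.im.astype(int).sum(2);A=np.array([[np.sin(H),-np.cos(H)],[np.cos(H),np.sin(H)]])
for y,z in((60,.11),(90,.11),(185,.066),(205,.143),(230,.143)):
    d=np.abs(np.diff(g[y]));i=[i for i in range(195,330) if d[i]>100];p=v.plane([(i[0]+.5,y),(i[-1]+.5,y)],z)
    print(y,i,((p[:,:2]-M)@A.T).round(4).tolist())
E
```

```text
clock: 13.08
tcp_pos: [0.4614, -0.0314, 0.1284]
ee_rot: [-0.005, 0.728, 0.685, -0.001]
contact_force: [0.6, -0.0, -0.8]
opening: 0.0261
grip_force: 15.0
row [-0.0016, 0.0037, 0.0558, -0.0089, -0.0063, -0.0015] tcp [ 0.4614 -0.0314  0.1284] F [ 0.6 -0.  -0.8] t 13.075
row [-0.0016, 0.0035, 0.0559, -0.0086, -0.0064, -0.0019] tcp [ 0.4615 -0.0315  0.1285] F [-0.3  0.1 -0.1] t 13.125
60 [207, 208, 313, 314] [[-0.0341, 0.0373], [0.0291, 0.0373]]
90 [207, 208, 312, 313] [[-0.0346, 0.0201], [0.029, 0.02]]
185 [214, 233, 238, 239, 240, 272, 273, 279, 305, 306] [[-0.0385, -0.0485], [0.0334, -0.0484]]
205 [215, 239, 240, 241, 271, 272, 273, 278, 305] [[-0.0271, -0.0421], [0.0216, -0.042]]
230 [230, 233, 234, 239, 241, 271, 273, 278, 279, 282, 302, 303, 304] [[-0.0193, -0.0565], [0.0216, -0.0564]]
```

View pics/wr7.png

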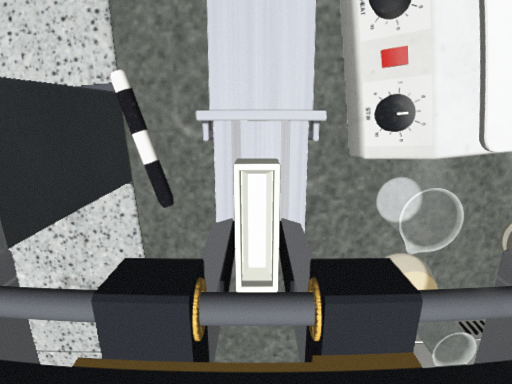

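The ring boat is held above the groove, spanning (235..279, 160..290). It needs the same small lateral shift as before.

```bash
python3 -m inch '[[-0.0016,0.0036,0.03,-0.0087,-0.0064,-0.002,0],[-0.0016,0.0036,0.05,-0.0087,-0.0064,-0.002,0],[-0.0016,0.0036,0.0555,-0.0087,-0.0064,-0.002,0],[0.008,0.0036,0.0565,-0.0087,-0.0064,-0.002,0],[0.017,0.0036,0.0565,-0.0087,-0.0064,-0.002,0],[0.026,0.0036,0.0565,-0.0087,-0.0064,-0.002,0],[0.032,0.0036,0.057,-0.0087,-0.0064,-0.002,0],[0.032,0.0036,0.057,-0.0087,-0.0064,-0.002,0]]'; python3 - <<'E'
from h import *
go(F(0,-.031,.0715),H)
E
```

```text
clock: 14.12
tcp_pos: [0.4683, 0.0004, 0.0736]
ee_rot: [0.002, 0.727, 0.687, 0.001]
contact_force: [-0.1, -2.4, 8.6]
opening: 0.0256
grip_force: 15.0
row [0.0006, -0.0019, 0.0021, 0.0043, 0.0023, 0.0026] tcp [4.683e-01 4.000e-04 7.360e-02] F [-0.1 -2.4  8.6] t 14.125
```

```bash
python3 -m inch '[[0,0,0,0,0,0,0.045],[0,0,0,0,0,0,0.045],[0,0,-0.03,0.004,0.002,0.002,0.045],[0,0,-0.06,0.004,0.002,0.002,0.045],[-0.045,-0.001,-0.06,0.004,0.002,0.002,0],[-0.085,-0.001,-0.06,0.004,0.002,0.002,0],[-0.085,-0.001,-0.02,0.004,0.002,0.002,0],[-0.085,-0.001,0.003,0.004,0.002,0.002,0],[-0.085,-0.001,0.0045,0.004,0.002,0.002,0]]'; python3 - <<'E'
from h import *
go(F(0,-.01,.068),H)
snap('wrist','wr8')
E
```

```text
clock: 15.25
tcp_pos: [0.459, -0.0823, 0.0658]
ee_rot: [-0.004, 0.728, 0.686, -0.001]
contact_force: [0.5, 0.2, 0.5]
opening: 0.0007
grip_force: 0.0
row [0.1047, 0.0024, -0.0018, -0.0079, -0.0038, -0.0005] tcp [ 0.459  -0.0823  0.0658] F [0.5 0.2 0.5] t 15.25
```

View pics/wr8.png

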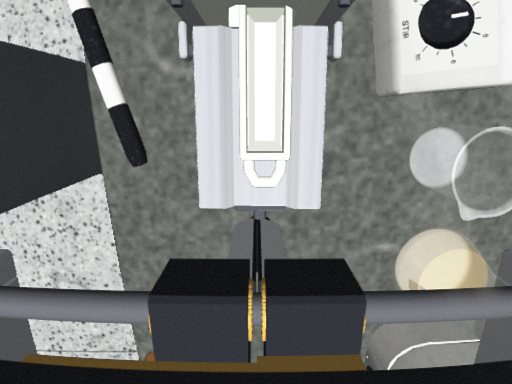

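```bash
python3 - <<'E'
from h import *
v=V('wr8');A=np.array([[np.sin(H),-np.cos(H)],[np.cos(H),np.sin(H)]])
def f(n,px,z):
    p=v.plane(px,z);print(n,((p[:,:2]-M)@A.T).round(4).tolist())
f('rear rim',[(240,158),(290,158)],.082);f('front rim',[(246,9),(293,9)],.082);f('ring',[(264,188)],.074)
f('door edge',[(199,208),(321,208)],.066)
f('white',[(230,8),(230,26),(240,26)],.082);f('white60',[(230,8),(230,26)],.066)
p=[(235,10),(235,20),(242,15),(242,60),(242,100),(242,140),(288,140),(288,60),(288,20),(264,150),(264,184)]
for q,w in zip(p,v.pts(p)): print(q,((w[:2]-M)@A.T).round(4),w[2].round(4))
c=cv2.resize(v.im[0:60,200:330,::-1],None,fx=5,fy=5,interpolation=cv2.INTER_CUBIC);cv2.imwrite('pics/c8.png',c)
E
```

```text
rear rim [[-0.0128, -0.0673], [0.013, -0.0672]]
front rim [[-0.0093, 0.0042], [0.013, 0.0043]]
ring [[-0.0002, -0.0851]]
door edge [[-0.0384, -0.0992], [0.0337, -0.099]]
white [[-0.0169, 0.0048], [-0.017, -0.0034], [-0.0122, -0.0035]]
white60 [[-0.0182, 0.0096], [-0.0183, 0.0006]]
(235, 10) [-0.0162  0.0108] 0.0583
(235, 20) [-0.0162  0.0054] 0.059
(242, 15) [-0.0112  0.0018] 0.0811
(242, 60) [-0.0113 -0.0191] 0.0817
(242, 100) [-0.0115 -0.0382] 0.0818
(242, 140) [-0.0117 -0.0581] 0.0812
(288, 140) [ 0.0119 -0.0581] 0.081
(288, 60) [ 0.0111 -0.0191] 0.0816
(288, 20) [ 0.0108 -0.0006] 0.0815
(264, 150) [-0.0003 -0.0641] 0.0737
(264, 184) [-0.0002 -0.0826] 0.0751
```

View pics/c8.png

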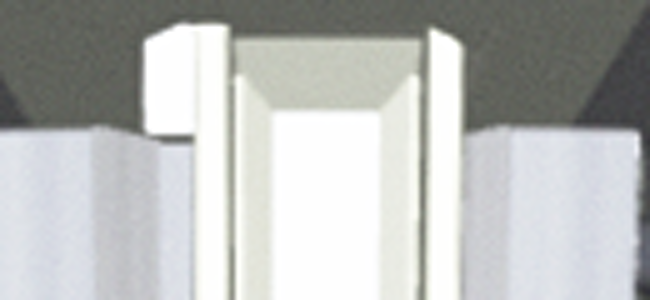

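The white patch is the tube floor (z 0.059). The ring boat lies flat and its front has entered the tube. Pushing it in.

```bash
python3 -m inch '[[0.02,0.002,-0.002,-0.008,-0.004,0,0],[0.035,0.002,-0.002,-0.008,-0.004,0,0],[0.05,0.002,-0.002,-0.008,-0.004,0,0],[0.065,0.002,-0.002,-0.008,-0.004,0,0],[0.08,0.002,-0.002,-0.008,-0.004,0,0],[0.095,0.002,-0.002,-0.008,-0.004,0,0],[0.103,0.002,-0.002,-0.008,-0.004,0,0],[0.105,0.002,-0.002,-0.008,-0.004,0,0],[0.105,0.002,-0.002,-0.008,-0.004,0,0]]'; python3 - <<'E'
from h import *
go(F(0,-.01,.068),H); go(F(0,-.13,.12),H)
E
```

```text
clock: 16.42
tcp_pos: [0.4689, 0.0221, 0.0696]
ee_rot: [0.002, 0.728, 0.686, 0.001]
contact_force: [0.3, -0.5, -0.3]
opening: 0.0004
grip_force: 0.0
row [-0.0002, -0.0012, 0.0016, 0.0043, 0.0014, 0.0002] tcp [0.4689 0.0221 0.0696] F [ 0.3 -0.5 -0.3] t 16.425
row [-0.1203, -0.001, -0.0502, 0.0043, 0.0014, 0.0002] tcp [0.4689 0.0221 0.0696] F [ 0.3 -0.5 -0.3] t 16.425
```

I count 11 pictures viewed, one over the limit of 10, so I view no more and check by numbers from here.

```bash
python3 -m inch '[[-0.03,0,-0.02,0.004,0.001,0,0.05],[-0.07,-0.001,-0.05,0.004,0.001,0,0.05],[-0.12,-0.001,-0.05,0.004,0.001,0,0.05],[-0.12,-0.001,-0.05,0.004,0.001,0,0.05]]'; python3 - <<'E'
from h import *
snap('wrist','wr9');v=V('wr9');A=np.array([[np.sin(H),-np.cos(H)],[np.cos(H),np.sin(H)]])
C=v.cloud();f=np.einsum('ij,hwj->hwi',A,C[...,:2]-M)
m=(abs(f[...,0])<.018)&(f[...,1]>-.12)&(f[...,1]<.02)&(v.d>0)
for y in np.arange(-.12,.02,.01):
    k=m&(abs(f[...,1]-y-.005)<.005)
    if k.any():print(y.round(3),k.sum(),'z',np.percentile(C[k][:,2],[2,50,98]).round(4))
g=v.im.astype(int).max(2);k=(g<60)&(abs(f[...,0])<.02)&(f[...,1]<-.1)&(f[...,1]>-.17)&(C[...,2]>.03)&(C[...,2]<.07)
print('knob',k.sum(),f[k].min(0),f[k].max(0),f[k].mean(0),C[k][:,2].max())
go(F(0,-.13,.040),H)
E
```

```text
clock: 16.92
tcp_pos: [0.461, -0.1008, 0.1203]
ee_rot: [0.001, 0.729, 0.684, 0.0]
contact_force: [0.8, 0.7, 0.3]
opening: 0.037
grip_force: 0.0
-0.12 3662 z [-0.0006  0.2445  0.2526]
-0.11 6454 z [0.058  0.2347 0.2533]
-0.1 607 z [0.0584 0.0597 0.0645]
-0.09 673 z [0.0583 0.0598 0.0644]
-0.08 637 z [0.0584 0.0598 0.0642]
-0.07 683 z [0.0583 0.0598 0.0639]
-0.06 698 z [0.0584 0.0599 0.0644]
-0.05 730 z [0.0583 0.0599 0.0642]
-0.04 742 z [0.0583 0.0598 0.0643]
-0.03 735 z [0.0584 0.0598 0.0644]
-0.02 751 z [0.0582 0.0598 0.0639]
-0.01 803 z [0.0582 0.0598 0.0711]
-0.0 1037 z [0.0557 0.072  0.0972]
0.01 125 z [0.0571 0.0586 0.0602]
knob 835 [-0.01059785 -0.14536113] [ 0.00485835 -0.10954446] [-0.00271407 -0.12641912] 0.06118838493552145
row [0.0012, -0.0, 0.0799, 0.0007, 0.0001, -0.0038] tcp [ 0.4605 -0.099   0.1199] F [ 0.5 -0.7  0.1] t 16.975
```

The groove is clear, with only the ring's end showing at y of about -0.002. The knob is where it should be. I grip it lightly and swing the door.

```bash
python3 -m inch '[[0.001,0,0.03,0,0,-0.004,0.05],[0.001,0,0.06,0,0,-0.004,0.05],[0.001,0,0.08,0,0,-0.004,0.05],[0.001,0,0.08,0,0,-0.004,0.05],[0.001,0,0.08,0,0,-0.004,0.0],[0.001,0,0.08,0,0,-0.004,0.0],[0.001,0,0.08,0,0,-0.004,0.0],[0.001,0,0.08,0,0,-0.004,0.0]]' 12; python3 - <<'E'
from h import *
go(F(0,-.13,.040),H)
E
```

```text
clock: 17.98
tcp_pos: [0.4598, -0.0968, 0.0403]
ee_rot: [-0.0, 0.726, 0.687, -0.001]
contact_force: [-2.5, 0.9, 5.3]
opening: 0.0154
grip_force: 12.0
row [-0.001, 0.0009, 0.0003, -0.0011, 0.0009, 0.0046] tcp [ 0.4598 -0.0968  0.0403] F [-2.5  0.9  5.3] t 17.975
```

```bash
python3 -m inch '[[0.001,0,-0.01,0,0,0,0],[0.0014,0,-0.0205,0,0,0,0],[0.0064,0,-0.0405,0,0,0,0],[0.0148,0,-0.0593,0,0,0,0],[0.0263,0,-0.0763,0,0,0,0],[0.0406,0,-0.0911,0,0,0,0]]'; python3 - <<'E'
from h import *
o=bot.get_obs();print(o['wrist_torque'],o['opening'],o['grip_force']);go(F(0,-.088,.131),H)
E
```

```text
clock: 18.73
tcp_pos: [0.4623, -0.0557, 0.132]
ee_rot: [0.0, 0.726, 0.687, -0.0]
contact_force: [-1.2, 0.1, -3.6]
opening: 0.0153
grip_force: 12.0
[-0.14311769  0.18861455 -0.03352939] 0.01531596272613122 11.999702450120822
row [-0.0001, 0.0008, 0.001, -0.0001, 0.0009, 0.0038] tcp [ 0.4623 -0.0557  0.132 ] F [-1.2  0.1 -3.6] t 18.725
```

```bash
python3 -m inch '[[0.0167,0,-0.0121,0,0,0,0],[0.0351,0,-0.0211,0,0,0,0],[0.0549,0,-0.0268,0,0,0,0],[0.0654,0,-0.0285,0,0,0,0],[0.0754,0,-0.0289,0,0,0,0],[0.0775,0,-0.0289,0,0,0,0],[0.0775,0,-0.0289,0,0,0,0]]'; python3 - <<'E'
from h import *
o=bot.get_obs();print(o['wrist_torque'],o['opening'],o['grip_force']);go(F(0,-.014,.160),H)
E
```

```text
clock: 19.6
tcp_pos: [0.467, 0.0222, 0.1611]
ee_rot: [0.0, 0.726, 0.688, 0.0]
contact_force: [-6.0, -0.7, 9.7]
opening: 0.0158
grip_force: 12.0
[-0.29685431  0.88933125  0.01168021] 0.01581652993274349 12.002826672687661
row [-0.0041, 0.0007, 0.0011, 0.0009, 0.0, 0.0049] tcp [0.467  0.0222 0.1611] F [-6.  -0.7  9.7] t 19.6
```

```bash
python3 -m inch '[[0.004,0,0,0,0,0,0],[0.004,0,0,0,0,0,0]]'; python3 - <<'E'
from h import *
snap('side','side1');snap('wrist','wr10')
v=V('wr10');A=np.array([[np.sin(H),-np.cos(H)],[np.cos(H),np.sin(H)]]);
C=v.cloud();f=np.einsum('ij,hwj->hwi',A,C[...,:2]-M);
s=V('side1');D=s.cloud();g=np.einsum('ij,hwj->hwi',A,D[...,:2]-M)
for z in np.arange(.05,.16,.01):
    k=(abs(g[...,0])<.033)&(abs(g[...,0])>.0)&(g[...,1]>-.06)&(g[...,1]<.06)&(abs(D[...,2]-z-.005)<.005)&(s.d>0)
    if k.any():print(z.round(3),k.sum(),np.percentile(g[k][:,1],[5,50,95]).round(4))
E
```

```text
clock: 19.85
tcp_pos: [0.4672, 0.0253, 0.1611]
ee_rot: [0.001, 0.726, 0.688, -0.0]
contact_force: [-5.1, -2.8, 9.0]
opening: 0.0159
grip_force: 12.0
0.05 56 [-0.021  -0.0185 -0.0144]
0.06 48 [-0.0213 -0.018  -0.0146]
0.07 58 [-0.0212 -0.0186 -0.0153]
0.08 57 [-0.0206 -0.0177 -0.0132]
0.09 52 [-0.0199 -0.0179 -0.0155]
0.1 66 [-0.021  -0.0171  0.0588]
0.11 55 [-0.021  -0.0177 -0.0142]
0.12 58 [-0.0213 -0.0178 -0.0147]
0.13 59 [-0.0213 -0.0179 -0.0156]
0.14 83 [-0.0201 -0.0132 -0.0023]
0.15 9 [-0.0191 -0.0155 -0.0127]
```

```bash
python3 -m inch '[[0.003,0,0,0,0,0,0],[0.006,0,0,0,0,0,0],[0.006,0,0,0,0,0,0]]'; python3 -m inch '[[0,0,0,0,0,0,0.04],[0,0,0,0,0,0,0.04],[0,0,0,0,0,0,0.04],[0,0,0,0,0,0,0.04]]'; python3 - <<'E'
from h import *
go(F(0,-.06,.21),H)
E
```

```text
clock: 20.32
tcp_pos: [0.4673, 0.0265, 0.1609]
ee_rot: [0.004, 0.725, 0.688, -0.004]
contact_force: [-4.6, -13.9, 7.4]
opening: 0.0159
grip_force: 12.0
clock: 20.82
tcp_pos: [0.468, 0.0316, 0.1598]
ee_rot: [0.0, 0.726, 0.687, 0.0]
contact_force: [-0.4, -0.7, -0.8]
opening: 0.04
grip_force: 0.0
row [-0.0596, 0.0001, -0.0502, 0.0009, 0.0002, 0.0045] tcp [0.468  0.0316 0.1598] F [-0.4 -0.7 -0.8] t 20.825
```

It met a firm 14 N stop, so the door is shut. I retreat, compare the door with the earlier reading and check the bystanders.

```bash
python3 -m inch '[[0,0,-0.03,0,0,0,0.04],[0,0,-0.06,0,0,0,0.04],[-0.05,0,-0.08,0,0,0,0.04],[-0.1,0,-0.08,0,0,0,0.04],[-0.15,0,-0.08,0,0,0,0.04],[-0.2,0,-0.08,0,0,0,0.04],[-0.25,0,-0.08,0,0,0,0.04],[-0.25,0,-0.08,0,0,0,0.04]]'; python3 - <<'E'
from h import *
snap('side','side2')
A=np.array([[np.sin(H),-np.cos(H)],[np.cos(H),np.sin(H)]])
s=V('side2');D=s.cloud();g=np.einsum('ij,hwj->hwi',A,D[...,:2]-M)
for z in np.arange(.05,.19,.01):
    k=(abs(g[...,0])<.033)&(g[...,1]>-.06)&(g[...,1]<.06)&(abs(D[...,2]-z-.005)<.005)&(s.d>0)
    if k.any():print(z.round(3),k.sum(),np.percentile(g[k][:,1],[5,50,95]).round(4))
a=V('side0');E=a.cloud()
ch=np.abs(s.im.astype(int)-a.im).sum(2)>60
n,l,st,ce=cv2.connectedComponentsWithStats(ch.astype(np.uint8))
print([(st[i].tolist()) for i in range(1,n) if st[i,4]>25])
E
```

```text
clock: 21.82
tcp_pos: [0.454, -0.2214, 0.2396]
ee_rot: [0.001, 0.728, 0.686, -0.0]
contact_force: [0.1, 0.4, -0.1]
opening: 0.0399
grip_force: 0.0
0.05 51 [-0.0213 -0.0178 -0.0139]
0.06 45 [-0.0208 -0.0183 -0.0156]
0.07 42 [-0.0201 -0.0171 -0.0149]
0.08 38 [-0.021  -0.0177 -0.015 ]
0.09 44 [-0.0215 -0.0179 -0.0142]
0.1 51 [-0.0201 -0.0175  0.0575]
0.11 46 [-0.0215 -0.0183 -0.0145]
0.12 39 [-0.0215 -0.0176 -0.0147]
0.13 42 [-0.0219 -0.0177 -0.0146]
0.14 62 [-0.0211 -0.0155 -0.0044]
0.15 8 [-0.0202 -0.0171 -0.0159]
0.16 14 [-0.0215 -0.0189 -0.0131]
0.17 14 [-0.0213 -0.0186 -0.015 ]
0.18 6 [-0.0211 -0.0201 -0.0166]
[[13, 0, 46, 31, 1137], [0, 0, 89, 208, 8234], [96, 0, 45, 57, 544], [139, 0, 141, 233, 8682], [196, 3, 70, 22, 626], [64, 24, 9, 21, 148], [95, 26, 74, 178, 3944], [0, 28, 4, 19, 47], [0, 67, 5, 13, 39], [53, 89, 11, 31, 294], [0, 93, 50, 33, 1399], [100, 152, 23, 12, 184], [164, 160, 8, 31, 129], [272, 163, 5, 9, 26], [18, 183, 88, 165, 6399], [82, 201, 10, 12, 76], [222, 243, 19, 26, 292], [222, 279, 25, 33, 426]]
```

```bash
python3 -c "
from rig import bot
print(bot.hand_in())"
```

```text
the job is handed in; nothing more can be done
None
```

The three boats went in in the order asked, the ring boat last with its ring towards the door, which is shut; nothing on the bench but the boats shows as moved, and I handed in at about 22 s, but I viewed 11 pictures, one over the limit of 10.

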